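# Sweep the red caps into the catch tray

## Task

Sweep the three loose red screw caps along the bench with the closed fingertips, in through the open front of the catch tray, until each lies flat and wholly inside it. Slide them only: do not lift, tip or flick them, and leave the black cap, the brass weight and everything else on the bench where it stands.

Things in the scene. Friction and masses are not known exactly. Their poses are not given: they have to be found in the camera images.
- cap_a: red plastic screw cap (one of three alike), an upright flat disc 38 mm across and 18 mm high, about 20 g, loose on the bench; origin at the centre of its underside, z up
- cap_b: red plastic screw cap (one of three alike), an upright flat disc 38 mm across and 18 mm high, about 20 g, loose on the bench; origin at the centre of its underside, z up
- cap_c: red plastic screw cap (one of three alike), an upright flat disc 38 mm across and 18 mm high, about 20 g, loose on the bench; origin at the centre of its underside, z up
- tray: open-fronted catch tray fixed to the bench: three straight aluminium walls 25 mm high and 5 mm thick (two sides and a back) round a blue base that is flush with the bench, so nothing has to climb. Inside it is 160 mm wide and 110 mm deep. Origin at bench level in the middle of the open mouth; its +y axis points straight in through the mouth to the back wall, x runs along the mouth (inner side walls at x = -80 and +80 mm, back wall at y = 110 mm)
- black_cap: black plastic screw cap of the same size as the red ones, 38 mm across and 18 mm high, lying among them. Loose; must stay where it is. Origin at the centre of its underside
- weight: brass balance weight with a knob on top, 32 mm across and 50 mm high, 200 g, standing among the caps. Loose; must stay where it is. Origin at the centre of its underside
- dish: clear lidded glass dish, 94 mm across and 18 mm high, at the far right of the caps. Loose; must stay where it is. Origin at the centre of its underside
- amber_jar: amber glass jar with a white lid, 60 mm across and 85 mm high, on the right (-y) of the caps. Loose; must stay where it is. Origin at the centre of its underside
- slide_box: wooden slide box, 85 (x) by 100 (y) mm and 32 mm high, on the right (-y) of the caps. Loose; must stay where it is. Origin at the centre of its underside

How it is judged:
At the end, for the whole second after the job is handed in: Each red cap rests flat (0.15 rad) on the bench between the tray walls, its centre at least 17 mm in from the mouth line (wholly inside to 2 mm). Black cap, weight, dish, jar and slide box are upright (0.3 rad), within 20 mm of where they began (y of cap_a in the frame of tray between 0.017 and 0.11 m and x of cap_a in the frame of tray between -0.08 and 0.08 m and height (world z) of each of cap_a, cap_b, cap_c below 0.005 m and angle between each of cap_a, cap_b, cap_c's own z axis and vertical below 0.15 rad and linear speed of each of cap_a, cap_b, cap_c below 0.02 m/s and y of cap_b in the frame of tray between 0.017 and 0.11 m and x of cap_b in the frame of tray between -0.08 and 0.08 m and y of cap_c in the frame of tray between 0.017 and 0.11 m and x of cap_c in the frame of tray between -0.08 and 0.08 m and distance of each of black_cap, weight, dish, amber_jar, slide_box from where it was at the start of the episode below 0.02 m and angle between each of black_cap, weight, dish, amber_jar, slide_box's own z axis and vertical below 0.3 rad); the robot touches nothing.
It fails at once if a red cap is lifted off the bench or tipped (height (world z) of any of cap_a, cap_b, cap_c above 0.012 m or angle between any of cap_a, cap_b, cap_c's own z axis and vertical above 0.5 rad).
It fails at once if a red cap is flicked (faster than 0.6 m/s) (linear speed of any of cap_a, cap_b, cap_c above 0.6 m/s).
It fails at once if something else on the bench is shifted by 20 mm or tipped over (distance of any of black_cap, weight, dish, amber_jar, slide_box from where it was at the start of the episode above 0.02 m or angle between any of black_cap, weight, dish, amber_jar, slide_box's own z axis and vertical above 0.4 rad).
It also fails if it takes over 67 s, if anything falls off the work surface, if the arm or the gripper's body presses on something with over 40 N, if the wrist force passes 120 N, or if a joint passes its speed limit or range.

## Robot

A 7-joint arm with a two-finger parallel gripper is mounted at the origin on the work surface. World frame = base frame: x ahead of the robot, y to its left, z up, the work surface at z = 0. Lengths are in m, angles in rad, forces in N, time in s.
With the tool pointing down it reaches from about 0.425 to 0.875 m from the base axis. Payload 9.9 kg.
Tool frame: the origin (TCP) lies at the very end of the fingers, on their centre line; the grasp point (between the pads) lies 19 mm behind it (ctrl.tcp_to_grasp is the distance from the TCP to the grasp point, in m); z points along the fingers, y is the line along which they close (so a half turn about z gives the same grasp; the last joint's range is limited). The gripper opens to 85 mm and grips with 20 to 120 N. Pads are 22 mm wide; open, the fingers measure 114 mm over their backs; the gripper's body (76 mm by 85 mm) begins 54 mm behind the grasp point. The pads swing forward as they close: fully open they stand 13 mm farther back than shut.
Start: joints at [-1.325, 0.576, 0.025, 1.437, -0.015, 1.129, -0.057], TCP at [0.219, 0.639, 0.231] pointing down, gripper open.
Joint ranges: [-2.76, 2.76], [-0.34, 2.15], [-1.52, 1.57], [0.19, 2.46], [-1.09, 4.23], [0.17, 1.99], [-2.82, 2.82]. Speed limits (rad/s): [2.22, 2.22, 3.01, 3.01, 3.14, 3.14, 3.14].

## Interface

Orientations are given as a unit quaternion [w, x, y, z].
In Python, from station import ctrl gives the robot as it stands. The module is installed in compiled form; this text tells all that it offers.
- The arm moves only by the tool servo_tool, never from a script. Its arguments are lists of equal length, an entry for each row: "twist": the turn, a rotation vector about the world's x, y, z in units of 5 degrees (1.0 is 5 degrees), a list of three; "offset": the shift along the world's x, y, z in units of 50 mm (1.0 is 50 mm), a list of three; "grip": the finger opening in mm, from 0 to 85.4. A call has exactly 5 rows; each row is the pose to reach, as a shift and turn from the pose commanded when the call began; what a row does not reach only later rows make up. A row lasts 1/8 s, in which the tool goes at most 62.5 mm and 10.7 degrees, less where a joint would pass 70% of its speed; a pose out of reach is approached as far as the arm can. A call with a gripper value outside its range is refused whole. The fingers move at their own pace and stop on an object; "newtons" is the grip in N (left out, the last holds). Time passes only in rows, so rows that repeat a pose let the fingers close, or fill a call up. It gives the time, the measured TCP pose, the force, the opening and the grip force at its end, in the units of the state.
- ctrl.get_obs(): the state, without advancing time (a new reading comes with each control period).
- ctrl.read_camera(name): name is "scene" or "side" or "wrist"; returns a dict with "pixels" (384x512x3 uint8, red, green, blue), "range_z" (384x512 float32, m along the optical axis (not along the pixel's ray), 0 where there is no reading), "mtx" (3x3 intrinsics, pixels), "R" (3x3) and "t" (3): a world point X has camera coordinates R X + t; the wrist camera has in their place "T_tool_cam" (4x4, takes a point from camera to tool coordinates, whose origin is the TCP and whose axes are the flange's). Camera axes: x right, y down, z forward; pixel columns grow to the right and rows downward; lengths in m; the calibration is good to about 2 mm. The wrist camera is an equidistant fisheye: a pixel r from the principal point sees the ray r / f radians off the axis. A picture is of the moment at which its call begins: read the wrist's pose just before it.
- ctrl.hand_in(): hands the job in; it is judged then, once.
The state is a dict: "clock": time; "joint_pos": joint angles; "qvel": joint speeds; "effort": joint torques, N m; "tool_pos": TCP position; "tcp_rot": TCP orientation; "ft_force": force on the tool from outside, world axes, zero at the start; "ft_torque": the same for the moment, N m; "grip_width": finger opening in m; "gripper_force": force on a finger pad.
Only numpy, scipy, OpenCV 4.12 (cv2) and the standard library are available. Lean on these libraries where they do the work, as an engineer would, in place of code of your own. Each camera call takes 0.05 s, during which the arm holds its last target. There are 200 camera calls.

## Working session

There is one attempt and no reset: what is moved stays moved. The work goes in short steps, Python scripts to look and compute and a tool call to move; the robot and the scene stay as the last step left them, time stands still between calls to the robot, and variables do not carry over. Pictures are saved under pics/ and viewed, at most 10 in all, crops included, and the job is handed in when it is done.

Besides the shell and the picture viewer there is one more tool, called as name(argument=value, ...) on one line, values as JSON. servo_tool: Moves the arm, as the interface text tells. Its arguments: {"type":"object","properties":{"twist":{"type":"array"},"offset":{"type":"array"},"grip":{"type":"array"},"newtons":{"type":"number"}},"required":["twist","offset","grip"]}

```bash
mkdir -p pics
cat > h.py <<'E'
import numpy as np, cv2
from station import ctrl
def look(n,f=None):
    c=ctrl.read_camera(n)
    if f: cv2.imwrite('pics/'+f,c['pixels'][:,:,::-1])
    return c
def toplane(c,uv,z):
    d=c['R'].T@np.linalg.inv(c['mtx'])@np.array([uv[0],uv[1],1.]); o=-c['R'].T@c['t']
    return o+d*(z-o[2])/d[2]
def cloud(c):
    Z=c['range_z'];v,u=np.indices(Z.shape)
    P=np.stack([u*Z,v*Z,Z],-1)@np.linalg.inv(c['mtx']).T
    return (P-c['t'])@c['R']
def blobs(c,mask,z,amin=30):
    n,l,s,ce=cv2.connectedComponentsWithStats(mask.astype(np.uint8))
    W=cloud(c)
    for i in range(1,n):
        if s[i,4]>amin:
            w=W[(l==i)&(c['range_z']>0)]
            top=w[w[:,2]>np.percentile(w[:,2],95)-0.004] if len(w) else w
            print(ce[i].round(),s[i,4],'ray',toplane(c,ce[i],z).round(4),'top',((top.max(0)+top.min(0))/2).round(4) if len(top) else '', (np.ptp(top,axis=0)).round(3) if len(top) else '')
E
python3 - <<'E'
from h import *
o=ctrl.get_obs();print(o['clock'],o['tool_pos'],o['tcp_rot'],o['grip_width'])
for n in('scene','side'):
    c=look(n,n+'0.png')
    print(n,'cam at',(-c['R'].T@c['t']).round(3))
    h=cv2.cvtColor(c['pixels'],cv2.COLOR_RGB2HSV);H,S,V=cv2.split(h)
    print('red');blobs(c,((H<8)|(H>172))&(S>140)&(V>60),0.018)
    print('blue');blobs(c,(H>95)&(H<125)&(S>100)&(V>50),0.0,200)
    print('dark');blobs(c,(V<50),0.018,80)
    print('yellow');blobs(c,(H>15)&(H<30)&(S>100)&(V>80),0.05,80)
E
```

```text
0.0 [0.21842537 0.6381948  0.23042551] [-8.86798088e-05  1.64122100e-01  9.86439667e-01 -8.43180383e-04] 0.08529792047332953
scene cam at [ 0.894 -0.415  0.658]
red
[264. 189.] 201 ray [ 0.5582 -0.0768  0.018 ] top [ 0.5555 -0.0727  0.0165] [0.035 0.037 0.005]
[197. 198.] 204 ray [ 0.4742 -0.2055  0.018 ] top [ 0.4703 -0.2037  0.0159] [0.036 0.036 0.005]
[320. 208.] 225 ray [ 0.6782 -0.0217  0.018 ] top [ 0.6763 -0.017   0.0162] [0.036 0.036 0.005]
blue
[356. 127.] 1609 ray [0.5627 0.2639 0.    ] top [ 0.559  0.266 -0.   ] [0.185 0.153 0.006]
dark
[17. 10.] 344 ray [-0.6584 -0.1799  0.018 ] top [-0.601  -0.2068  0.0795] [0.013 0.045 0.016]
[92. 34.] 10061 ray [-0.3205 -0.0546  0.018 ] top [ 0.0544 -0.018   0.2481] [0.059 0.136 0.037]
[307.  21.] 2332 ray [0.1171 0.5521 0.018 ] top [0.1041 0.5527 0.0579] [0.193 0.316 0.062]
[363.   9.] 153 ray [0.1961 0.7756 0.018 ] top [-0.2206  1.4695 -0.3129] [0.009 0.068 0.018]
[399.  28.] 1280 ray [0.3653 0.7609 0.018 ] top [0.4331 0.5785 0.1401] [0.17  0.16  0.037]
[153.  81.] 1790 ray [ 0.0384 -0.0428  0.018 ] top [ 0.0346 -0.0112  0.0688] [0.0
[... 1775 characters left out ...]
0586 0.0506 0.4105] [0.071 0.134 0.081]
[297. 137.] 1302 ray [0.8546 0.0295 0.018 ] top [ 0.8615 -0.0038  0.0986] [0.022 0.026 0.035]
[ 83. 134.] 96 ray [0.3507 0.5284 0.018 ] top [0.3515 0.5352 0.0243] [0.046 0.028 0.007]
[215. 194.] 146 ray [ 0.4712 -0.004   0.018 ] top [0.4762 0.0032 0.019 ] [0.035 0.037 0.006]
[428. 209.] 778 ray [ 0.847  -0.4459  0.018 ] top [ 0.8578 -0.4306  0.0315] [0.098 0.148 0.008]
[421. 286.] 133 ray [ 0.6029 -0.5606  0.018 ] top [ 0.6112 -0.5601  0.0161] [0.006 0.093 0.008]
yellow
[156.  84.] 299 ray [0.6992 0.6087 0.05  ] top [0.706  0.6227 0.0489] [0.167 0.178 0.008]
[448. 299.] 115 ray [ 0.5862 -0.622   0.05  ] top [ 0.5975 -0.62    0.0432] [0.024 0.065 0.005]
```

View pics/scene0.png

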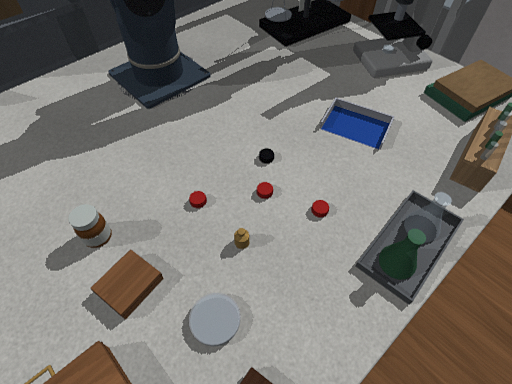

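Run:
```python
from h import *
from scipy.spatial.transform import Rotation as R
o=ctrl.get_obs();q=o['tcp_rot'];print(R.from_quat(q[[1,2,3,0]]).as_matrix().round(3))
for n in('scene','side'):
    c=look(n)
    H,S,V=cv2.split(cv2.cvtColor(c['pixels'],cv2.COLOR_RGB2HSV))
    m=((H>95)&(H<125)&(S>100)&(V>50)).astype(np.uint8)
    k,_=cv2.findContours(m,cv2.RETR_EXTERNAL,cv2.CHAIN_APPROX_NONE);k=max(k,key=cv2.contourArea)
    a=cv2.approxPolyDP(cv2.convexHull(k),4,True)[:,0]
    print(n,[(p.tolist(),toplane(c,p,0)[:2].round(3).tolist()) for p in a])
    W=cloud(c);M=(c['range_z']>0)&(W[...,2]>.019)&(W[...,2]<.032)&(abs(W[...,0]-.56)<.16)&(W[...,1]>.12)&(W[...,1]<.42)
    w=W[M]; print(len(w),cv2.minAreaRect(w[:,:2].astype(np.float32)))
```

```text
[[-0.946  0.324 -0.   ]
 [ 0.324  0.946 -0.001]
 [-0.    -0.001 -1.   ]]
scene [([321, 128], [0.502, 0.19]), ([335, 106], [0.47, 0.289]), ([388, 123], [0.615, 0.341]), ([378, 148], [0.652, 0.242])]
258 ((0.559464693069458, 0.26755842566490173), (0.16993439197540283, 0.11816037446260452), 18.904634475708008)
side [([208, 138], [0.652, 0.246]), ([184, 163], [0.509, 0.19]), ([160, 150], [0.495, 0.299]), ([181, 131], [0.612, 0.343])]
238 ((0.5584052205085754, 0.26850926876068115), (0.17395731806755066, 0.1177072748541832), 19.51063346862793)
```

The overhead picture shows the red caps at about (198,199), (264,190) and (320,208), the black cap at (266,156), and the weight at (241,237). The tray is at about (357,127) with its mouth facing the caps. All measured heights and sizes match the given ones.

Plan, in straight pushes:
- Cap a (0.5545,-0.0735) goes to the left of the tray.
- Cap c (0.675,-0.017) goes to the middle.
- Cap b (0.469,-0.2045) goes to the right, passing clear of the black cap.

servo_tool(twist=[[0, 0, -1], [0, 0, -2], [0, 0, -3], [0, 0, -4], [0, 0, -5]], offset=[[0.5, -1.1, 0], [1, -2.2, 0], [1.5, -3.3, 0], [2, -4.4, 0], [2.5, -5.5, 0]], grip=[0, 0, 0, 0, 0], newtons=30)

```text
clock: 0.82
tool_pos: [0.3442, 0.3618, 0.2314]
tcp_rot: [0.0, 0.375, 0.927, 0.0]
ft_force: [1.9, 0.9, 0.3]
grip_width: -0.0001
gripper_force: 0.0
```

servo_tool(twist=[[0, 0, -0.8], [0, 0, -1.6], [0, 0, -2.4], [0, 0, -3.2], [0, 0, -4]], offset=[[0.5, -1, 0], [1, -2, 0], [1.5, -3, 0], [2, -4, 0], [2.4, -5, 0]], grip=[0, 0, 0, 0, 0])

```text
clock: 1.45
tool_pos: [0.4644, 0.1119, 0.2315]
tcp_rot: [0.0, 0.53, 0.848, 0.0]
ft_force: [1.0, 0.3, -0.4]
grip_width: -0.0002
gripper_force: 0.0
```

servo_tool(twist=[[0, 0, -0.8], [0, 0, -1.6], [0, 0, -2.4], [0, 0, -3.2], [0, 0, -3.8]], offset=[[0.4, -1, 0], [0.8, -2, -0.3], [1.2, -3, -0.6], [1.6, -4, -0.9], [1.96, -4.9, -1.2]], grip=[0, 0, 0, 0, 0])

```text
clock: 2.08
tool_pos: [0.5621, -0.1332, 0.1708]
tcp_rot: [0.0, 0.663, 0.749, 0.0]
ft_force: [0.7, 0.5, 0.4]
grip_width: 0.0001
gripper_force: 0.0
```

```bash
cat >> h.py <<'E'
from scipy.spatial.transform import Rotation as Rot
def wrist(f=None):
    o=ctrl.get_obs();c=ctrl.read_camera('wrist')
    if f: cv2.imwrite('pics/'+f,c['pixels'][:,:,::-1])
    q=o['tcp_rot'];T=np.eye(4);T[:3,:3]=Rot.from_quat(np.r_[q[1:],q[0]]).as_matrix();T[:3,3]=o['tool_pos']
    T=T@c['T_tool_cam'];K=c['mtx']
    def ray(uv,z):
        d=np.array([(uv[0]-K[0,2])/K[0,0],(uv[1]-K[1,2])/K[1,1]]);r=np.linalg.norm(d)
        v=T[:3,:3]@np.array([*(d/r*np.sin(r)),np.cos(r)]);p=T[:3,3]
        return p+v*(z-p[2])/v[2]
    H,S,V=cv2.split(cv2.cvtColor(c['pixels'],cv2.COLOR_RGB2HSV))
    n,l,s,ce=cv2.connectedComponentsWithStats((((H<8)|(H>172))&(S>140)&(V>60)).astype(np.uint8))
    for i in range(1,n):
        if s[i,4]>60: print('red',ce[i].round(),s[i,4],ray(ce[i],0.012).round(4))
    return c,ray
E
python3 -c "
from h import *
wrist('w1.png')"
```

```text
red [375.  83.] 1035 [ 0.6735 -0.0171  0.012 ]
red [254. 118.] 1108 [ 0.5528 -0.0731  0.012 ]
red [167. 227.] 926 [ 0.4688 -0.2025  0.012 ]
```

View pics/w1.png

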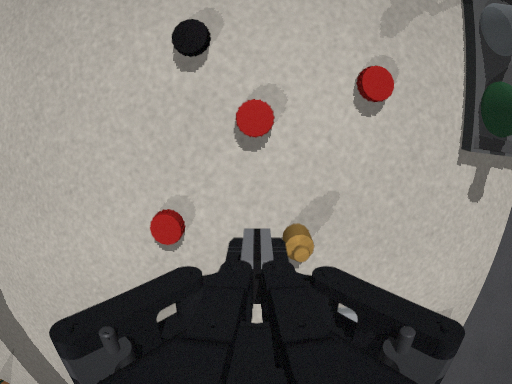

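The wrist view agrees to about 2 mm: cap a at (254,118), cap c at (375,83), cap b at (167,227), black cap at (191,38), and the weight at (298,240), clear of the fingers. Next I descend behind cap a and push.

servo_tool(twist=[[0, 0, 0], [0, 0, 0], [0, 0, 0], [0, 0, 0], [0, 0, 0]], offset=[[0, 0.1, -1], [-0.02, 0.2, -2], [-0.03, 0.2, -2.7], [-0.03, 0.2, -3.1], [-0.03, 0.2, -3.24]], grip=[0, 0, 0, 0, 0])

```text
clock: 2.75
tool_pos: [0.5594, -0.1211, 0.008]
tcp_rot: [-0.001, 0.662, 0.75, -0.001]
ft_force: [-0.6, 0.5, -0.0]
grip_width: -0.0001
gripper_force: 0.0
```

servo_tool(twist=[[0, 0, 0], [0, 0, 0], [0, 0, 0], [0, 0, 0], [0, 0, 0]], offset=[[-0.03, 0.2, 0], [-0.06, 0.45, 0], [-0.1, 0.8, 0], [-0.15, 1.2, 0], [-0.2, 1.6, 0]], grip=[0, 0, 0, 0, 0])

```text
clock: 3.38
tool_pos: [0.5501, -0.0393, 0.0098]
tcp_rot: [0.0, 0.662, 0.75, 0.0]
ft_force: [-0.3, 0.3, -0.6]
grip_width: -0.0003
gripper_force: 0.1
```

```bash
python3 -c "
from h import *
print(ctrl.get_obs()['tool_pos'],ctrl.get_obs()['ft_force']);wrist()"
```

```text
[ 0.55014267 -0.03925364  0.00984277] [-0.28744684  0.31214698 -0.6120427 ]
red [253. 190.] 4921 [ 0.5451 -0.0097  0.012 ]
red [458. 224.] 2871 [ 0.6713 -0.0157  0.012 ]
```

servo_tool(twist=[[0, 0, 0], [0, 0, 0], [0, 0, 0], [0, 0, 0], [0, 0, 0]], offset=[[-0.05, 0.4, 0], [-0.1, 0.8, 0], [-0.15, 1.2, 0], [-0.2, 1.6, 0], [-0.25, 2.0, 0]], grip=[0, 0, 0, 0, 0])

```text
clock: 4.05
tool_pos: [0.5375, 0.0601, 0.0098]
tcp_rot: [0.0, 0.662, 0.75, 0.0]
ft_force: [-0.2, 0.6, 0.2]
grip_width: 0.0
gripper_force: 0.1
```

```bash
python3 -c "
from h import *
wrist()"
```

```text
red [253. 190.] 4927 [0.5324 0.0896 0.012 ]
```

servo_tool(twist=[[0, 0, 0], [0, 0, 0], [0, 0, 0], [0, 0, 0], [0, 0, 0]], offset=[[-0.05, 0.4, 0], [-0.1, 0.8, 0], [-0.15, 1.2, 0], [-0.2, 1.6, 0], [-0.25, 2.0, 0]], grip=[0, 0, 0, 0, 0])

```text
clock: 4.72
tool_pos: [0.525, 0.1596, 0.0097]
tcp_rot: [0.0, 0.662, 0.75, 0.0]
ft_force: [0.0, -0.2, -0.3]
grip_width: -0.0004
gripper_force: 0.1
```

servo_tool(twist=[[0, 0, 0], [0, 0, 0], [0, 0, 0], [0, 0, 0], [0, 0, 0]], offset=[[-0.04, 0.35, 0], [-0.08, 0.65, 0], [-0.11, 0.9, 0], [-0.13, 1.05, 0], [-0.13, 1.1, 0]], grip=[0, 0, 0, 0, 0])

```text
clock: 5.35
tool_pos: [0.5185, 0.2139, 0.0092]
tcp_rot: [0.0, 0.662, 0.75, -0.0]
ft_force: [-0.4, 0.2, 0.2]
grip_width: -0.0003
gripper_force: 0.0
```

```bash
python3 -c "
from h import *
wrist('w2.png')"
```

```text
red [254. 190.] 4961 [0.5141 0.2434 0.012 ]
```

View pics/w2.png

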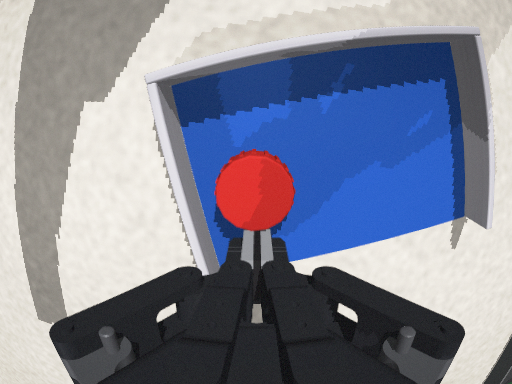

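Cap a is at (254,190) in the picture, well inside the left part of the tray at about tray (-50, 49) mm. Next is cap c.

servo_tool(twist=[[0, 0, 0], [0, 0, 0], [0, 0, 0.5], [0, 0, 1], [0, 0, 1.5]], offset=[[0.05, -0.4, 0], [0.1, -0.8, 0.1], [0.5, -1.6, 0.8], [1.0, -2.4, 1.2], [1.5, -3.2, 1.2]], grip=[0, 0, 0, 0, 0])

```text
clock: 6.02
tool_pos: [0.5953, 0.051, 0.0716]
tcp_rot: [0.001, 0.611, 0.791, 0.001]
ft_force: [0.6, 0.8, 0.5]
grip_width: 0.0
gripper_force: 0.0
```

servo_tool(twist=[[0, 0, 0.5], [0, 0, 1], [0, 0, 1.5], [0, 0, 1.5], [0, 0, 1.5]], offset=[[0.5, -0.6, 0], [1, -1.2, 0], [1.5, -1.8, 0], [2, -2.4, 0], [2, -2.43, -0.5]], grip=[0, 0, 0, 0, 0])

```text
clock: 6.65
tool_pos: [0.696, -0.0741, 0.0463]
tcp_rot: [0.003, 0.561, 0.828, 0.0]
ft_force: [0.5, 1.1, -0.4]
grip_width: -0.0005
gripper_force: 0.0
```

```bash
python3 -c "
from h import *
wrist()"
```

```text
red [258. 122.] 3287 [ 0.6745 -0.0168  0.012 ]
```

servo_tool(twist=[[0, 0, 0], [0, 0, 0], [0, 0, 0], [0, 0, 0], [0, 0, 0]], offset=[[0, 0, -0.4], [0, 0, -0.7], [0, 0, -0.7], [-0.06, 0.15, -0.7], [-0.12, 0.3, -0.7]], grip=[0, 0, 0, 0, 0])

```text
clock: 7.32
tool_pos: [0.6878, -0.052, 0.01]
tcp_rot: [0.0, 0.558, 0.83, 0.0]
ft_force: [0.1, -0.4, 0.5]
grip_width: -0.0
gripper_force: 0.0
```

servo_tool(twist=[[0, 0, 0], [0, 0, 0], [0, 0, 0], [0, 0, 0], [0, 0, 0]], offset=[[-0.08, 0.2, 0], [-0.18, 0.45, 0], [-0.3, 0.75, 0], [-0.44, 1.1, 0], [-0.6, 1.5, 0]], grip=[0, 0, 0, 0, 0])

```text
clock: 7.95
tool_pos: [0.657, 0.0235, 0.0093]
tcp_rot: [-0.0, 0.558, 0.83, 0.0]
ft_force: [0.1, 0.1, -0.4]
grip_width: 0.0
gripper_force: 0.1
```

```bash
python3 -c "
from h import *
wrist()"
```

```text
red [258. 190.] 4956 [0.6468 0.0516 0.012 ]
red [  7. 351.] 477 [ 0.4791 -0.1944  0.012 ]
```

servo_tool(twist=[[0, 0, 0], [0, 0, 0], [0, 0, 0], [0, 0, 0], [0, 0, 0]], offset=[[-0.16, 0.4, 0], [-0.32, 0.8, 0], [-0.49, 1.2, 0], [-0.65, 1.6, 0], [-0.82, 2.0, 0]], grip=[0, 0, 0, 0, 0])

```text
clock: 8.62
tool_pos: [0.616, 0.1236, 0.0093]
tcp_rot: [-0.0, 0.558, 0.83, 0.0]
ft_force: [0.5, 0.5, 0.4]
grip_width: 0.0
gripper_force: 0.0
```

servo_tool(twist=[[0, 0, 0], [0, 0, 0], [0, 0, 0], [0, 0, 0], [0, 0, 0]], offset=[[-0.16, 0.4, 0], [-0.32, 0.8, 0], [-0.49, 1.2, 0], [-0.64, 1.55, 0], [-0.74, 1.8, 0]], grip=[0, 0, 0, 0, 0])

```text
clock: 9.25
tool_pos: [0.579, 0.2135, 0.0092]
tcp_rot: [-0.0, 0.558, 0.83, 0.0]
ft_force: [-0.7, -1.0, -1.0]
grip_width: 0.0002
gripper_force: 0.0
```

```bash
python3 -c "
from h import *
wrist()"
```

```text
red [158. 146.] 4857 [0.5147 0.2437 0.012 ]
red [259. 190.] 4942 [0.5689 0.2416 0.012 ]
```

servo_tool(twist=[[0, 0, 0], [0, 0, 0], [0, 0, 0], [0, 0, 0], [0, 0, 0]], offset=[[-0.06, 0.15, 0], [-0.12, 0.3, 0], [-0.12, 0.3, 0], [0, 0, 0], [0.16, -0.4, 0]], grip=[0, 0, 0, 0, 0])

```text
clock: 9.93
tool_pos: [0.5882, 0.1905, 0.0093]
tcp_rot: [0.0, 0.558, 0.83, -0.0]
ft_force: [-0.5, -0.5, -0.8]
grip_width: 0.0001
gripper_force: 0.0
```

servo_tool(twist=[[0, 0, 0], [0, 0, -1], [0, 0, -2], [0, 0, -3], [0, 0, -4]], offset=[[0.1, -0.3, 0.4], [-0.1, -1.2, 1.2], [-0.4, -2.2, 1.5], [-0.7, -3.2, 1.5], [-1, -4.2, 1.5]], grip=[0, 0, 0, 0, 0])

```text
clock: 10.55
tool_pos: [0.5372, -0.0214, 0.0849]
tcp_rot: [0.001, 0.696, 0.718, 0.0]
ft_force: [1.2, -0.6, 0.2]
grip_width: 0.0001
gripper_force: 0.0
```

servo_tool(twist=[[0, 0, -1], [0, 0, -2], [0, 0, -3], [0, 0, -3.6], [0, 0, -3.6]], offset=[[-0.3, -1, 0], [-0.6, -2, 0], [-0.9, -3, 0], [-1.2, -4, 0], [-1.6, -4.8, 0]], grip=[0, 0, 0, 0, 0])

```text
clock: 11.18
tool_pos: [0.4562, -0.2618, 0.0846]
tcp_rot: [0.001, 0.799, 0.601, -0.0]
ft_force: [0.6, 0.4, 0.4]
grip_width: 0.0001
gripper_force: 0.0
```

```bash
python3 -c "
from h import *
wrist()"
```

```text
red [249. 124.] 2202 [ 0.4679 -0.2039  0.012 ]
```

servo_tool(twist=[[0, 0, 0], [0, 0, 0], [0, 0, 0], [0, 0, 0], [0, 0, 0]], offset=[[-0.1, 0.03, -0.7], [-0.1, 0.03, -1.3], [-0.1, 0.03, -1.5], [-0.06, 0.17, -1.5], [-0.02, 0.3, -1.5]], grip=[0, 0, 0, 0, 0])

```text
clock: 11.85
tool_pos: [0.4572, -0.2428, 0.0102]
tcp_rot: [0.001, 0.798, 0.603, 0.0]
ft_force: [0.6, 0.7, -0.3]
grip_width: -0.0002
gripper_force: 0.0
```

servo_tool(twist=[[0, 0, 0], [0, 0, 0], [0, 0, 0], [0, 0, 0], [0, 0, 0]], offset=[[0.06, 0.2, 0], [0.12, 0.42, 0], [0.21, 0.72, 0], [0.31, 1.07, 0], [0.42, 1.45, 0]], grip=[0, 0, 0, 0, 0])

```text
clock: 12.48
tool_pos: [0.478, -0.169, 0.0094]
tcp_rot: [-0.0, 0.798, 0.603, 0.0]
ft_force: [0.4, -1.1, 0.2]
grip_width: -0.0002
gripper_force: 0.1
```

```bash
python3 -c "
from h import *
wrist('w3.png')"
```

```text
red [255. 190.] 4939 [ 0.486 -0.14   0.012]
```

View pics/w3.png

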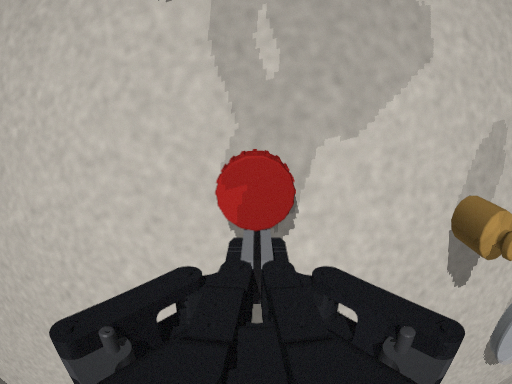

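Cap b sits centred on the fingertips at (255,190), and the weight is well off to the right at (485,225). I continue along the line, bearing slightly right of the black cap.

servo_tool(twist=[[0, 0, -0.1], [0, 0, -0.2], [0, 0, -0.3], [0, 0, -0.3], [0, 0, -0.3]], offset=[[0.13, 0.4, 0], [0.26, 0.8, 0], [0.4, 1.2, 0], [0.53, 1.6, 0], [0.66, 2.0, 0]], grip=[0, 0, 0, 0, 0])

```text
clock: 13.15
tool_pos: [0.5108, -0.0692, 0.0093]
tcp_rot: [-0.0, 0.806, 0.592, 0.0]
ft_force: [0.7, 0.7, 0.6]
grip_width: -0.0
gripper_force: 0.1
```

```bash
python3 -c "
from h import *
c,ray=wrist()
V=c['pixels'].max(2)
n,l,s,ce=cv2.connectedComponentsWithStats(((V<45)).astype(np.uint8))
for i in range(1,n):
    if s[i,4]>600: print('dark',ce[i].round(),s[i],ray(ce[i],.012).round(4))"
```

```text
red [252. 190.] 4948 [ 0.5181 -0.04    0.012 ]
dark [148. 130.] [ 109   92   80   78 4801] [0.4785 0.0044 0.012 ]
dark [256. 327.] [   49   231   416   153 35510] [ 0.4938 -0.1235  0.012 ]
```

servo_tool(twist=[[0, 0, 0], [0, 0, 0], [0, 0, 0], [0, 0, 0], [0, 0, 0]], offset=[[0.13, 0.4, 0], [0.25, 0.8, 0], [0.37, 1.2, 0], [0.49, 1.6, 0], [0.6, 2.0, 0]], grip=[0, 0, 0, 0, 0])

```text
clock: 13.82
tool_pos: [0.5406, 0.0303, 0.0093]
tcp_rot: [0.0, 0.806, 0.592, -0.0]
ft_force: [0.1, -0.6, 1.0]
grip_width: 0.0001
gripper_force: 0.1
```

servo_tool(twist=[[0, 0, 0], [0, 0, 0], [0, 0, 0], [0, 0, 0], [0, 0, 0]], offset=[[0.11, 0.4, 0], [0.23, 0.8, 0], [0.34, 1.2, 0], [0.46, 1.6, 0], [0.57, 2.0, 0]], grip=[0, 0, 0, 0, 0])

```text
clock: 14.45
tool_pos: [0.5694, 0.1308, 0.0093]
tcp_rot: [0.0, 0.806, 0.592, -0.0]
ft_force: [0.8, -0.6, 0.6]
grip_width: 0.0003
gripper_force: 0.1
```

```bash
python3 -c "
from h import *
wrist()"
```

```text
red [167.  24.] 3742 [0.5624 0.2513 0.012 ]
red [91. 78.] 4200 [0.5157 0.2423 0.012 ]
red [254. 190.] 4948 [0.5778 0.1597 0.012 ]
```

servo_tool(twist=[[0, 0, -0.1], [0, 0, -0.2], [0, 0, -0.3], [0, 0, -0.3], [0, 0, -0.3]], offset=[[0.14, 0.4, 0], [0.28, 0.8, 0], [0.42, 1.2, 0], [0.55, 1.6, 0], [0.65, 1.9, 0]], grip=[0, 0, 0, 0, 0])

```text
clock: 15.12
tool_pos: [0.6018, 0.226, 0.0092]
tcp_rot: [-0.0, 0.813, 0.582, -0.0]
ft_force: [-0.2, 0.1, 0.2]
grip_width: -0.0001
gripper_force: 0.1
```

```bash
python3 -c "
from h import *
wrist('w4.png')"
```

```text
red [252. 190.] 4958 [0.61   0.2549 0.012 ]
red [168. 215.] 4415 [0.5642 0.2568 0.012 ]
red [108. 257.] 3282 [0.5165 0.2443 0.012 ]
```

View pics/w4.png

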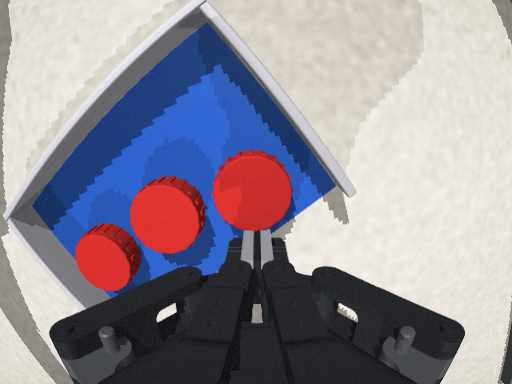

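All three caps are in the tray, at (108,257), (168,215) and (252,190). Cap b is only about 28 mm past the mouth line, so I nudge it a little further, then withdraw.

servo_tool(twist=[[0, 0, 0], [0, 0, 0], [0, 0, 0], [0, 0, 0], [0, 0, 0]], offset=[[0.05, 0.15, 0], [0.08, 0.25, 0], [0.08, 0.25, 0], [0, 0, 0], [-0.15, -0.45, 0]], grip=[0, 0, 0, 0, 0])

```text
clock: 15.8
tool_pos: [0.5937, 0.2011, 0.0092]
tcp_rot: [0.0, 0.813, 0.582, -0.0]
ft_force: [-0.5, 0.1, -0.6]
grip_width: 0.0002
gripper_force: 0.0
```

servo_tool(twist=[[0, 0, 0], [0, 0, 0], [0, 0, 0], [0, 0, 0], [0, 0, 0]], offset=[[-0.1, -0.4, 0.2], [-0.2, -0.8, 0.8], [-0.3, -1.2, 1.6], [-0.3, -1.4, 2.4], [-0.3, -1.4, 2.8]], grip=[0, 0, 0, 0, 0])

```text
clock: 16.42
tool_pos: [0.5797, 0.1293, 0.1525]
tcp_rot: [0.001, 0.815, 0.58, 0.001]
ft_force: [0.4, 0.1, 0.1]
grip_width: -0.0003
gripper_force: 0.0
```

servo_tool(twist=[[0, 0, 0], [0, 0, 0], [0, 0, 0], [0, 0, 0], [0, 0, 0]], offset=[[0, 0, 0], [0, 0, 0], [0, 0, 0], [0, 0, 0], [0, 0, 0]], grip=[0, 0, 0, 0, 0])

```text
clock: 17.05
tool_pos: [0.579, 0.1321, 0.1489]
tcp_rot: [-0.0, 0.814, 0.581, -0.0]
ft_force: [-0.9, 1.0, 0.3]
grip_width: -0.0002
gripper_force: 0.0
```

Run:
```python
from h import *
M=np.array([.5777,.2137])
wrist('w5.png')
c=look('scene','s5.png')
H,S,V=cv2.split(cv2.cvtColor(c['pixels'],cv2.COLOR_RGB2HSV))
blobs(c,((H<8)|(H>172))&(S>140)&(V>60),0.018)
print('other');blobs(c,(V<50),0.018,120);blobs(c,(H>15)&(H<30)&(S>100)&(V>80),0.05,80)
```

```text
red [245.  38.] 1308 [0.6138 0.266  0.012 ]
red [197.  66.] 1293 [0.5631 0.256  0.012 ]
red [155.  98.] 1222 [0.5144 0.2431 0.012 ]
[338. 119.] 142 ray [0.521  0.2341 0.018 ] top [0.5167 0.2432 0.0166] [0.034 0.036 0.006]
[355. 126.] 149 ray [0.5688 0.2468 0.018 ] top [0.5654 0.2558 0.0163] [0.037 0.036 0.005]
[373. 134.] 162 ray [0.6191 0.2567 0.018 ] top [0.6155 0.2658 0.0164] [0.035 0.036 0.005]
other
[94. 34.] 8369 ray [-0.3187 -0.047   0.018 ] top [ 0.0466 -0.0409  0.2474] [0.105 0.111 0.024]
[345.  21.] 4530 ray [0.2094 0.6531 0.018 ] top [0.5919 0.1167 0.3926] [0.06  0.054 0.015]
[352.  68.] 2254 ray [0.4017 0.4471 0.018 ] top [0.5847 0.1216 0.3268] [0.076 0.059 0.021]
[152.  79.] 1599 ray [ 0.0317 -0.0396  0.018 ] top [ 0.0347 -0.0124  0.0687] [0.088 0.128 0.014]
[477. 106.] 410 ray [0.7512 0.563  0.018 ] top [0.773  0.5969 0.039 ] [0.03  0.152 0.008]
[266. 156.] 180 ray [ 0.4853 -0.0016  0.018 ] top [0.4802 0.0048 0.0162] [0.038 0.038 0.005]
[418. 199.] 127 ray [0.8137 0.1597 0.018 ] top [0.8148 0.1715 0.0163] [0.039 0.006 0.005]
[450. 221.] 204 ray [0.8921 0.1607 0.018 ] top [0.8898 0.1511 0.016 ] [0.043 0.061 0.007]
[399. 248.] 270 ray [0.8527 0.0227 0.018 ] top [ 0.8675 -0.0085  0.1057] [0.025 0.011 0.008]
[404. 270.] 297 ray [ 0.8867 -0.0109  0.018 ] top [ 0.8799 -0.013   0.0634] [0.011 0.013 0.011]
[383. 280.] 357 ray [ 0.8715 -0.0598  0.018 ] top [ 0.8738 -0.0602  0.0168] [0.115 0.013 0.007]
[148. 290.] 191 ray [ 0.5806 -0.4013  0.018 ] top [ 0.5796 -0.4037  0.0251] [0.015 0.071 0.008]
[477.  83.] 1918 ray [0.7109 0.6111 0.05  ] top [0.7047 0.6296 0.0442] [0.165 0.217 0.006]
[241. 235.] 156 ray [ 0.6256 -0.2057  0.05  ] top [ 0.6182 -0.1988  0.0468] [0.014 0.017 0.005]
[ 42. 374.] 119 ray [ 0.5993 -0.5984  0.05  ] top [ 0.6004 -0.6061  0.0428] [0.023 0.039 0.008]
```

View pics/w5.png

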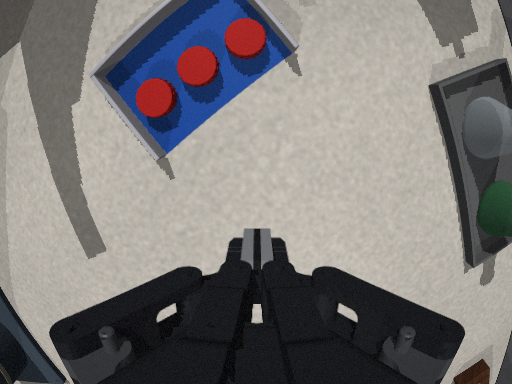

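View pics/s5.png

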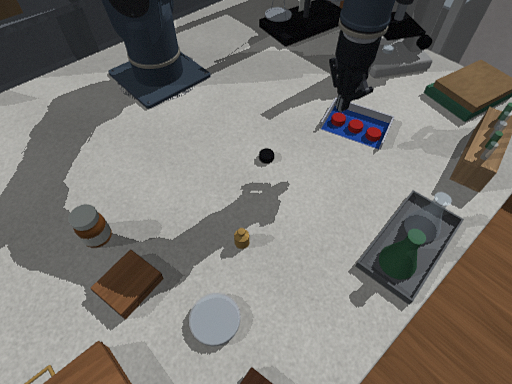

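The wrist view shows the three caps at (155,98), (197,66) and (245,38), flat and wholly inside the tray with the gripper clear. The scene view shows the black cap (266,156), weight (241,235), jar, box and dish where they began.

```bash
python3 -c "
from station import ctrl
print(ctrl.hand_in())"
```

```text
the job is handed in; nothing more can be done
None
```

All three red caps were slid flat into the tray, each about 38–49 mm in from the mouth line; the black cap and weight measured unmoved, the jar, box and dish look unmoved in the last picture, and the job was handed in at about 17 s, though the hand-in call returned no verdict.

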